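Hold up the order tablet

ROBOT

A 7-joint arm with a two-finger parallel gripper is mounted at the origin on the work surface; the furniture and walls round the work are solid. World frame = base frame: x ahead of the robot, y to its left, z up, the work surface at z = 0. Lengths are in m, angles in rad, forces in N, time in s.
With the tool pointing down it reaches from about 0.4 to 0.85 m from the base axis. Payload 4.5 kg.
Tool frame: the origin (TCP) lies between the finger pads; the fingertips stand 25 mm ahead of it and the grasp point (between the pads) lies 6 mm ahead of it; z points along the fingers, y is the direction in which the jaws open and shut (so a half turn about z gives the same grasp; the last joint's range is limited). The gripper opens to 85 mm and grips with 20 to 120 N. Pads are 22 mm wide; open, the fingers measure 114 mm over their backs; the gripper's body (76 mm by 85 mm) begins 54 mm behind the grasp point. The pads swing forward as they close: fully open they stand 13 mm farther back than shut.
Start: joints at [-1.237, 0.689, -0.195, 1.565, 0.157, 0.902, -0.215], TCP at [0.185, 0.597, 0.256] pointing down, gripper open.
Joint ranges: [-3.01, 3.01], [-0.46, 2.08], [-1.47, 1.51], [0.13, 2.56], [-1, 4.14], [0.04, 2.09], [-2.66, 2.66]. Speed limits (rad/s): [2.57, 2.57, 3.14, 3.14, 3.14, 3.14, 3.14].

INTERFACE

Orientations are given as a rotation vector (axis times angle).
In Python, from rig import * gives the robot as it stands. The module is installed in compiled form; this text tells all that it offers.
- The arm moves only by the tool drive_tool, never from a script. Its argument "series" is a list of rows, each an object of numbers: "fingers": the opening, from 0 (shut) to 1 (fully open); "dx", "dy", "dz": the shift along the tool's x, y, z each as a share of 0.1 m, from -1 to 1; "wx", "wy", "wz": the turn, a rotation vector about the tool's x, y, z each as a share of 45 degrees, from -1 to 1. A call has exactly 5 rows; each row shifts and turns the pose as measured when the row begins, along the tool's axes as they then stand; what a row does not reach is not made up. A row lasts 1/12 s, in which the tool goes at most 41.7 mm and 7.16 degrees, less where a joint would pass 70% of its speed; a pose out of reach is approached as far as the arm can. A call with a number of a shift or a turn outside -1 to 1 is refused whole. A call with a gripper value outside its range is refused whole. The fingers move at their own pace and stop on an object; "squeeze" is the grip in N (left out, the last holds). Time passes only in rows, so rows that do not move let the fingers close, or fill a call up. It gives the time, the measured TCP pose, the force and the opening at its end, in the units of the state.
- sense(): the state, without advancing time (a new reading comes with each control period).
- capture(name): name is "scene" or "top"; returns a dict with "image" (480x640x3 uint8, red, green, blue), "range_z" (480x640 float32, m along the optical axis (not along the pixel's ray), 0 where there is no reading), "fx", "fy", "cx", "cy" (pixels), "R" (3x3) and "t" (3): a world point X has camera coordinates R X + t. Camera axes: x right, y down, z forward; pixel columns grow to the right and rows downward; lengths in m; the calibration is good to about 2 mm. A picture is of the moment at which its call begins.
- job_done(): hands the job in, once; it reports no verdict.
The state is a dict: "time_s": time; "q": joint angles; "qd": joint speeds; "tau": joint torques, N m; "eef_pos": TCP position; "orientation": TCP orientation; "contact_force": force on the tool from outside, world axes, zero at the start; "wrist_torque": the same for the moment, N m; "gripper_width": finger opening in m.
Only numpy, scipy, OpenCV 4.12 (cv2) and the standard library are available. Lean on these libraries where they do the work, as an engineer would, in place of code of your own. Each camera call takes 0.05 s, during which the arm holds its last target.

TASK

A new order is on the tablet in the orange case. Draw it straight up out of its slot in the charging rack by its top edge and hold it up to the packer, who stands across the table from the robot: upright and level, its lower edge about 10 cm above the rack's fins, the screen turned squarely to the table's far edge, nothing but the gripper touching it. Finish while still holding it there, quite still, with the other two tablets left standing in their slots and nothing else on the table disturbed.

Things in the scene. Friction and masses are not known exactly. Their poses are not given: they have to be found in the camera images.
- orange_tablet: tablet computer in an orange bumper case: flat slab 12 mm thick (x) x 170 wide (y) x 110 tall (z), 0.27 to 0.5 kg, on its long edge in a slot, 2 mm play each side, held by gravity only; screen lit (the side away from the robot), black back. Origin: middle of the lower edge; z up (top edge at z = +0.110), screen looks along -x. Pinch it across the thickness at the top edge, balanced at the middle
- blue_tablet: another tablet of the same size and frame, blue bumper case, dark screen, in another slot; leave it standing
- green_tablet: another tablet of the same size and frame, green bumper case, dark screen, in another slot; leave it standing
- charging_rack: fixed rack, grey base, white fins, 170 mm (x) x 188 mm (y). Origin: centre of the underside, on the table, z up; its x points to the robot, within 0.6 rad. Five slots 16 mm wide along y at x = -0.068, -0.034, 0, 0.034, 0.068; floors at z = 0.014, fin tops at 0.070 (a standing tablet's top edge: 0.124). Tablets in the middle and outer slots, which is which varies. Power unit at +x, 30 mm high
- far_edge (a point): a point on the table top at the far long edge, behind the rack, with the world's axes: +x leads away from the robot to the packer's side, y runs along the table's long edges. Held up, the screen must look along +x of this frame
- label_cabinet: fixed wooden drawer cabinet left of the rack, about 0.25 m (x) x 0.22 m (y), 0.17 m tall; origin: near the centre of its underside (its frame is turned half round: its x points to the robot). A fixed blue lidded box, 0.11 x 0.15 m and 0.09 m tall, stands to the right of it at x = 0.31, y = -0.17 m from the robot's base
- crimp_press: fixed green bench press right of the rack, about 0.29 m (x) x 0.2 m (y); its frame is 0.3 m tall and its lever rises to about 0.5 m, keep clear of it; origin: near the centre of its underside (its frame is turned half round: its x points to the robot)
- marker: red and white marker pen lying on the table, 135 mm long; origin at the centre of its underside; leave it alone
- sealed_tray_0: closed oval foil meal tray, 149 x 121 x 51 mm, on the table behind the cabinet at the far edge; origin at the centre of its underside; leave it alone
- sauce_pot_b: small steel pot with pale filling, 64 mm across, 33 mm high, on the table at the left; origin at the centre of its underside; leave it alone

How it is judged:
On the way:
1. the orange tablet has been drawn up out of its slot, upright, its lower edge clear above the fin tops (z of orange_tablet in the frame of charging_rack above 0.075 m and angle between orange_tablet's own z axis and vertical below 0.2 rad and contact force between orange_tablet and charging_rack below 0.05 N and contact force between orange_tablet and the fingers above 1 N), for 0.1 s.
At the end, for the whole second after the job is handed in: Only the gripper touches the orange tablet: lower edge 70 to 160 mm above the fin tops, within 0.1 rad of upright and level, screen within 0.15 rad of square to the far edge, slower than 20 mm/s and 0.1 rad/s; blue and green tablets within 6 mm of their slot floors and upright within 0.15 rad (z of orange_tablet in the frame of charging_rack between 0.14 and 0.23 m and angle between orange_tablet's own z axis and vertical below 0.1 rad and angle between the x axis of orange_tablet and the x axis of far_edge, either way round below 0.15 rad and x of far_edge in the frame of orange_tablet below 0 m and linear speed of orange_tablet below 0.02 m/s and angular speed of orange_tablet below 0.1 rad/s and contact force between orange_tablet and the fingers above 1 N and contact force between orange_tablet and charging_rack below 0.05 N and contact force between orange_tablet and label_cabinet below 0.05 N and contact force between orange_tablet and crimp_press below 0.05 N and contact force between orange_tablet and blue_tablet below 0.05 N and contact force between orange_tablet and green_tablet below 0.05 N and z of each of blue_tablet, green_tablet in the frame of charging_rack below 0.02 m and angle between each of blue_tablet, green_tablet's own z axis and vertical below 0.15 rad); the arm keeps its last pose, push and grip.
It fails at once if the blue or the green tablet is pulled up or shifted by more than 15 mm (distance of any of blue_tablet, green_tablet from where it was at the start of the episode above 0.015 m).
It fails at once if the marker, the sealed tray or the small steel pot is shifted by more than 20 mm (distance of any of marker, sealed_tray_0, sauce_pot_b from where it was at the start of the episode above 0.02 m).
It also fails if it takes over 35 s, if anything falls off the work surface, if the arm or the gripper's body presses on something with over 40 N, if the wrist force passes 120 N, or if a joint passes its speed limit or range.

## Working session

There is one attempt and no reset: what is moved stays moved. The work goes in short steps, Python scripts to look and compute and a tool call to move; the robot and the scene stay as the last step left them, time stands still between calls to the robot, and variables do not carry over. Pictures are saved under pics/ and viewed, and the job is handed in when it is done.

Besides the shell and the picture viewer there is one more tool, called after "Request:" as name(argument=value, ...), one argument or row to a line, values as JSON. drive_tool: Moves the arm, as the interface text tells. Shift numbers are shares of 0.1 m and turn numbers shares of 45 degrees, none past 1 either way. Its arguments: {"type":"object","properties":{"series":{"type":"array","items":{"type":"object","properties":{"fingers":{"type":"number"},"dx":{"type":"number","minimum":-1,"maximum":1},"dy":{"type":"number","minimum":-1,"maximum":1},"dz":{"type":"number","minimum":-1,"maximum":1},"wx":{"type":"number","minimum":-1,"maximum":1},"wy":{"type":"number","minimum":-1,"maximum":1},"wz":{"type":"number","minimum":-1,"maximum":1}}}},"squeeze":{"type":"number"}},"required":["series"]}

```bash
mkdir -p pics; ls
python3 - <<'E'
from rig import *
import cv2,numpy as np
s=sense();print({k:np.round(v,3) for k,v in s.items()})
for n in("scene","top"):
    c=capture(n);cv2.imwrite(f"pics/{n}0.png",c["image"][:,:,::-1]);np.savez(f"{n}0.npz",**c)
    print(n,c["fx"],c["fy"],c["cx"],c["cy"],np.round(c["R"],4).tolist(),np.round(c["t"],4), np.round(-np.array(c["R"]).T@c["t"],3))
E
```

```text
pics
{'time_s': np.float64(0.0), 'q': array([-1.237,  0.69 , -0.195,  1.566,  0.157,  0.903, -0.215]), 'qd': array([ 0.   , -0.   , -0.   ,  0.001, -0.001, -0.001, -0.001]), 'tau': array([-2.0000e-03, -5.3962e+01, -1.2670e+00, -1.5855e+01,  9.0000e-03,
        9.0000e-03, -0.0000e+00]), 'eef_pos': array([0.184, 0.597, 0.255]), 'orientation': array([-4.690e-01, -3.106e+00,  3.000e-03]), 'contact_force': array([-0.864, -0.397, -0.26 ]), 'wrist_torque': array([0.001, 0.019, 0.079]), 'gripper_width': np.float64(0.085)}
scene 456.7413103129569 456.7413103129569 321.6837238761627 242.72246079446032 [[0.7999, 0.6001, 0.0084], [0.5185, -0.684, -0.5132], [-0.3022, 0.4148, -0.8582]] [-0.4195 -0.2254  1.2125] [ 0.819 -0.405  0.929]
top 478.3023600700054 478.3023600700054 320.215131599207 243.04778128813695 [[-0.0116, -0.9998, 0.0144], [-0.9916, 0.0096, -0.1289], [0.1288, -0.0158, -0.9915]] [0.0109 0.5165 1.1367] [0.366 0.024 1.194]
```

View pics/scene0.png

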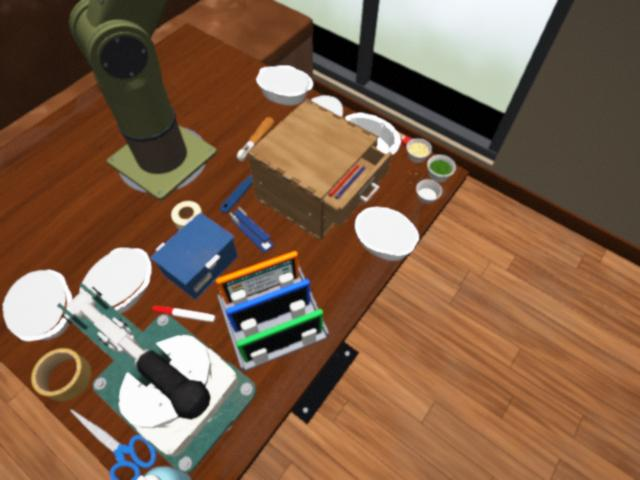

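View pics/top0.png

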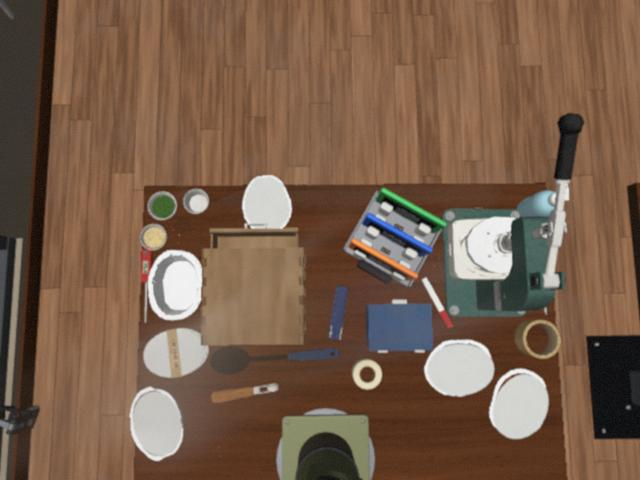

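```bash
cat > h.py <<'E'
import numpy as np,cv2
def cast(c,uv,z):
    uv=np.atleast_2d(uv).astype(float)
    d=np.c_[(uv[:,0]-c["cx"])/c["fx"],(uv[:,1]-c["cy"])/c["fy"],np.ones(len(uv))]@c["R"]
    o=-c["R"].T@c["t"]
    return o+d*((z-o[2])/d[:,2])[:,None]
def pts(c,m):
    v,u=np.nonzero(m);r=c["range_z"][v,u];k=r>0;u,v,r=u[k],v[k],r[k]
    p=np.c_[(u-c["cx"])/c["fx"]*r,(v-c["cy"])/c["fy"]*r,r]
    return (p-c["t"])@c["R"],u,v
E
python3 - <<'E'
from h import *
for n in("scene","top"):
    c=dict(np.load(f"{n}0.npz"));hsv=cv2.cvtColor(c["image"],cv2.COLOR_RGB2HSV)
    for name,lo,hi in(("orange",8,20),("blue",108,122),("green",55,75)):
        m=cv2.inRange(hsv,(lo,180,110),(hi,255,255))
        roi=np.zeros_like(m)
        if n=="scene": roi[245:370,205:340]=255
        else: roi[180:290,335:450]=255
        m&=roi
        k,l,st,_=cv2.connectedComponentsWithStats(m);i=1+st[1:,4].argmax();m=(l==i)
        P,u,v=pts(c,m)
        top=P[(P[:,2]>.116)&(P[:,2]<.132)]
        uv=np.argwhere(m)[:,::-1]
        r=cv2.minAreaRect(top[:,:2].astype(np.float32)*1000)
        W=cast(c,uv,.124)
        r2=cv2.minAreaRect(W[:,:2].astype(np.float32)*1000)
        print(n,name,m.sum(),len(top),"z pct",np.round(np.percentile(P[:,2],[5,50,95]),3),"depthrect",np.round(r[0],1),np.round(r[1],1),round(r[2],1),"rayrect",np.round(r2[0],1),np.round(r2[1],1),round(r2[2],1))
    im=c["image"][:,:,::-1]
    crop=im[235:375,200:340] if n=="scene" else im[170:300,330:460]
    cv2.imwrite(f"pics/{n}_crop.png",cv2.resize(crop,None,fx=4,fy=4,interpolation=cv2.INTER_CUBIC))
E
```

```text
scene orange 1808 433 z pct [-0.001  0.002  0.125] depthrect [ 465.8 -138.1] [169.3  13.3] 59.6 rayrect [ 465.8 -129.2] [260.9 114.9] 62.2
scene blue 275 240 z pct [0.082 0.121 0.125] depthrect [ 525.3 -174.1] [165.9   9.6] 59.9 rayrect [ 525.8 -176.2] [165.5  45.8] 71.9
scene green 470 469 z pct [0.119 0.124 0.127] depthrect [ 583.2 -208.3] [164.3  10.8] 59.1 rayrect [ 583.9 -208.8] [164.4  11. ] 59.5
top orange 57 43 z pct [0.091 0.121 0.126] depthrect [488.3 -95.8] [73.8  2.9] 59.2 rayrect [484.6 -93.1] [74.  12.1] 58.6
top blue 216 213 z pct [0.119 0.124 0.127] depthrect [ 528.2 -170. ] [156.5  10.6] 59.4 rayrect [ 527.9 -169.8] [156.4  11.2] 59.7Traceback (most recent call last):
  File "<stdin>", line 10, in <module>
ValueError: attempt to get argmax of an empty sequence
```

```bash
python3 -c "
import cv2,numpy as np
a=cv2.imread('pics/scene_crop.png');b=cv2.imread('pics/top_crop.png')
a=cv2.resize(a,(400,400));b=cv2.resize(b,(400,400));cv2.imwrite('pics/crops.png',np.hstack([a,b]))"
```

```text
[ WARN:0@0.029] global loadsave.cpp:275 findDecoder imread_('pics/top_crop.png'): can't open/read file: check file path/integrity
Traceback (most recent call last):
cv2.error: OpenCV(4.12.0) /io/opencv/modules/imgproc/src/resize.cpp:4208: error: (-215:Assertion failed) !ssize.empty() in function 'resize'
```

Run:
```python
from h import *
cr=[]
for n in("scene","top"):
    c=dict(np.load(f"{n}0.npz"));hsv=cv2.cvtColor(c["image"],cv2.COLOR_RGB2HSV)
    roi=np.zeros((480,640),np.uint8)
    if n=="scene": roi[245:370,205:340]=255
    else: roi[180:290,335:450]=255
    P,u,v=pts(c,roi>0)
    k=(P[:,2]>.116)&(P[:,2]<.132)
    m=np.zeros((480,640),np.uint8);m[v[k],u[k]]=255
    K,l,st,_=cv2.connectedComponentsWithStats(m)
    for i in range(1,K):
        if st[i,4]<60: continue
        T=P[l[v,u]==i]; T=T
        r=cv2.minAreaRect(T[:,:2].astype(np.float32)*1000)
        mean=T.mean(0); w,V=np.linalg.eigh(np.cov(T[:,:2].T)); d=V[:,1]; 
        W=cast(c,np.argwhere(l==i)[:,::-1],.124)
        print(n,st[i],"rgb",c["image"][l==i].mean(0).astype(int),"z",np.round(np.percentile(T[:,2],[5,50,95]),3),"rect",np.round(r[0],1),np.round(r[1],1),round(r[2],1),"mean",np.round(mean*1000,1),"raymean",np.round(W.mean(0)*1000,1),"dir",round(np.degrees(np.arctan2(d[1],d[0])),1))
    im=c["image"][:,:,::-1]
    crop=im[235:375,200:340] if n=="scene" else im[170:300,330:460]
    cr.append(cv2.resize(crop,(400,400),interpolation=cv2.INTER_CUBIC))
cv2.imwrite("pics/crops.png",np.hstack(cr))
```

```text
scene [216 251  82  33 567] rgb [230 138  12] z [0.117 0.124 0.127] rect [ 465.8 -138.1] [169.3  13.3] 59.6 mean [ 466.1 -139.8  123. ] raymean [ 466.6 -140.2  124. ] dir 59.6
scene [225 279  84  36 619] rgb [ 49 115 220] z [0.117 0.123 0.127] rect [ 523.5 -173.7] [168.4  14.7] 59.4 mean [ 523.6 -176.   122.8] raymean [ 524.  -176.4  124. ] dir 59.6
scene [236 309  87  39 657] rgb [ 55 201  99] z [0.117 0.124 0.127] rect [ 582.4 -208. ] [168.9  13.4] 59.7 mean [ 582.  -210.3  123.1] raymean [ 582.2 -210.6  124. ] dir 59.6
top [381 188  66  40 412] rgb [ 76 169  96] z [0.118 0.124 0.127] rect [ 585.4 -208.4] [167.9  14.4] 59.7 mean [ 584.7 -207.4  123.3] raymean [ 584.6 -207.2  124. ] dir 59.6
top [367 213  66  40 408] rgb [ 62 104 198] z [0.119 0.124 0.127] rect [ 527.4 -173.6] [167.5  13.9] 59.9 mean [ 526.5 -173.   123.2] raymean [ 526.4 -172.9  124. ] dir 59.6
top [352 239  67  40 411] rgb [216 133  75] z [0.119 0.124 0.127] rect [ 468.9 -138.4] [169.   12.7] 59.7 mean [ 468.  -138.8  123.4] raymean [ 468.  -138.7  124. ] dir 59.6
```

View pics/crops.png

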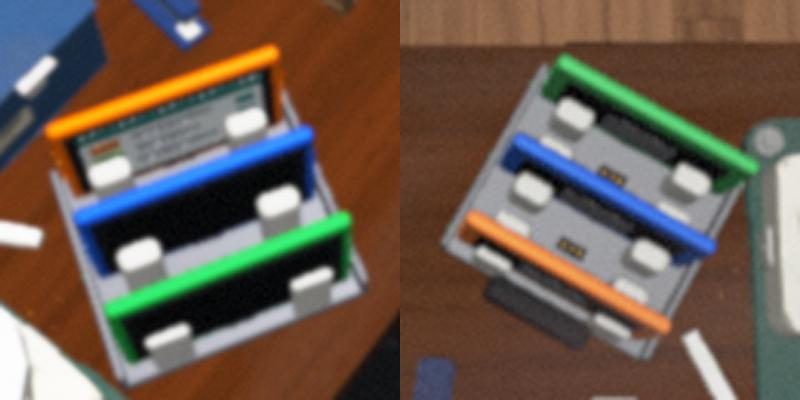

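The orange tablet is in the slot nearest the robot. Both views put its top-edge centre at about (0.4675, -0.138, 0.124), and its length runs at 59.6°. The measured 169 x 13 mm matches the case size, and the 68 mm spacing between tablets matches the rack. Next I check how close the press is and set up a helper for the moves.

```bash
cat > e.py <<'E'
import sys,numpy as np
from rig import *
from scipy.spatial.transform import Rotation as Ro
def err(x,y,z,psi):
    s=sense();R=Ro.from_rotvec(s["orientation"]).as_matrix();p=np.array(s["eef_pos"])
    a=np.radians(psi);T=np.array([[-np.sin(a),np.cos(a),0],[np.cos(a),np.sin(a),0],[0,0,-1]]).T
    print("t",round(s["time_s"],2),"p",np.round(p,4),"psi",round(np.degrees(np.arctan2(R[1,1],R[0,1])),2),"tilt",np.round(np.degrees([np.arcsin(R[2,0]),np.arcsin(R[2,1])]),2))
    print("shift(tool, share)",np.round(R.T@(np.array([x,y,z])-p)/.1,3),"turn share",np.round(Ro.from_matrix(R.T@T).as_rotvec()/np.radians(45),3),"q",np.round(s["q"],2),"F",np.round(s["contact_force"],1),"w",round(s["gripper_width"],4))
err(*map(float,sys.argv[1:5]))
E
python3 e.py 0.4675 -0.1385 0.28 -30.4
python3 - <<'E'
from h import *
c0=dict(np.load("top0.npz"));c1=dict(np.load("scene0.npz"))
P=np.vstack([pts(c,c["range_z"]>0)[0] for c in(c0,c1)])
P=P[(P[:,0]>.25)&(P[:,0]<.8)&(P[:,1]<.35)&(P[:,1]>-.6)]
for a,b in((.03,.1),(.1,.14),(.14,.25),(.25,.4),(.4,.7)):
    Q=P[(P[:,2]>a)&(P[:,2]<b)&(P[:,1]<-.2)&(P[:,0]<.7)]
    print(a,b,len(Q),"y max pct",np.round(np.percentile(Q[:,1],[50,98,99.9]),3) if len(Q) else "", "x",np.round(np.percentile(Q[:,0],[1,99]),2) if len(Q) else "")
Q=P[(P[:,2]>.2)]
print(len(Q)); h,xe,ye=np.histogram2d(Q[:,0],Q[:,1],bins=[np.arange(.25,.81,.05),np.arange(-.6,.36,.05)]);print(h.astype(int))
E
```

```text
t 0.1 p [0.1844 0.5966 0.2556] psi 72.83 tilt [-0.01 -0.1 ]
shift(tool, share) [-4.875 -6.188 -0.233] turn share [-1.000e-03  2.000e-03  2.294e+00] q [-1.24  0.69 -0.19  1.57  0.16  0.9  -0.22] F [-0.6  0.2 -0.4] w 0.0853
0.03 0.1 11632 y max pct [-0.319 -0.203 -0.2  ] x [0.25 0.6 ]
0.1 0.14 3074 y max pct [-0.33  -0.202 -0.2  ] x [0.36 0.62]
0.14 0.25 5993 y max pct [-0.377 -0.327 -0.321] x [0.35 0.6 ]
0.25 0.4 8200 y max pct [-0.396 -0.375 -0.373] x [0.36 0.54]
0.4 0.7 4138 y max pct [-0.4   -0.385 -0.382] x [0.55 0.67]
12932
[[   0    0    0    0    0    0    0    0    0    0    0    0    0    0
     0    0    0    0    0]
 [   0    0    0    8   16    0    0    0    0    0    0    0    0    0
     0    0    0    0    0]
 [   0    0    0  551  987    0    0    0    0    0    0    0    0    0
     0    0    0    0    0]
 [   0    0    0 1091 1670    0    0    0    0    0    0    0    0    0
     0    0    0    0    0]
 [   0    0    0 1006 1639    0    0    0    0    0    0    0    0    0
     0    0    0    0    0]
 [   0    0    0  810 1085    0    0    0    0    0    0    0    0    0
     0    0    0    0    0]
 [   0    0    0  564  614    0    0    0    0    0    0    0    0    0
     0    0    0    0    0]
 [   0    0    0  805  897    0    0    0    0    0    0    0    0    0
     0    0    0    0    0]
 [   0    0    0  591  598    0    0    0    0    0    0    0    0    0
     0    0    0    0    0]
 [   0    0    0    0    0    0    0    0    0    0    0    0    0    0
     0    0    0    0    0]
 [   0    0    0    0    0    0    0    0    0    0    0    0    0    0
     0    0    0    0    0]]
```

Request:
drive_tool(
  series=[
    {"fingers": 0.6,"dx": -0.4,"dz": -0.1,"wz": 0.09},
    {"fingers": 0.6,"dx": -0.4,"dz": -0.1,"wz": 0.09},
    {"fingers": 0.6,"dx": -0.4,"dz": -0.1,"wz": 0.09},
    {"fingers": 0.6,"dx": -0.4,"dz": -0.1,"wz": 0.09},
    {"fingers": 0.6,"dx": -0.4,"dy": -0.05,"wz": 0.09},
  ],
)

```text
validation failed for argument at $.se...
```

```bash
python3 e.py 0.4675 -0.1385 0.28 -30.4
```

```text
t 0.1 p [0.1844 0.5966 0.2556] psi 72.83 tilt [-0.01 -0.1 ]
shift(tool, share) [-4.875 -6.188 -0.233] turn share [-1.000e-03  2.000e-03  2.294e+00] q [-1.24  0.69 -0.19  1.57  0.16  0.9  -0.22] F [-0.6  0.2 -0.4] w 0.0853
```

Request:
drive_tool(
  series=[
    {"fingers": 0.6,"dx": -0.4,"dy": 0,"dz": -0.1,"wx": 0,"wy": 0,"wz": 0.09},
    {"fingers": 0.6,"dx": -0.4,"dy": 0,"dz": -0.1,"wx": 0,"wy": 0,"wz": 0.09},
    {"fingers": 0.6,"dx": -0.4,"dy": 0,"dz": -0.1,"wx": 0,"wy": 0,"wz": 0.09},
    {"fingers": 0.6,"dx": -0.4,"dy": 0,"dz": -0.1,"wx": 0,"wy": 0,"wz": 0.09},
    {"fingers": 0.6,"dx": -0.4,"dy": -0.05,"dz": 0,"wx": 0,"wy": 0,"wz": 0.09},
  ],
  squeeze=50,
)

```text
time_s: 0.52
eef_pos: [0.3534, 0.513, 0.2925]
orientation: [-0.987, -2.969, 0.007]
contact_force: [1.3, 0.4, 0.6]
gripper_width: 0.0511
```

```bash
python3 e.py 0.4675 -0.1385 0.28 -30.4
```

```text
t 0.52 p [0.3534 0.513  0.2925] psi 53.24 tilt [ 0.6  -0.47]
shift(tool, share) [-4.815 -4.535  0.112] turn share [-0.018 -0.003  1.859] q [-0.97  0.65 -0.12  1.52  0.08  0.98 -0.18] F [1.3 0.4 0.6] w 0.0511
```

Request:
drive_tool(
  series=[
    {"fingers": 0.6,"dx": -0.4,"dy": -0.06,"dz": 0,"wx": 0,"wy": 0,"wz": 0.105},
    {"fingers": 0.6,"dx": -0.4,"dy": -0.06,"dz": 0,"wx": 0,"wy": 0,"wz": 0.105},
    {"fingers": 0.6,"dx": -0.4,"dy": -0.06,"dz": 0,"wx": 0,"wy": 0,"wz": 0.105},
    {"fingers": 0.6,"dx": -0.4,"dy": -0.06,"dz": 0,"wx": 0,"wy": 0,"wz": 0.105},
    {"fingers": 0.6,"dx": -0.4,"dy": -0.06,"dz": 0,"wx": 0,"wy": 0,"wz": 0.105},
  ],
)

```text
time_s: 0.93
eef_pos: [0.4742, 0.3438, 0.2896]
orientation: [-1.604, -2.689, 0.008]
contact_force: [0.7, -0.2, -0.1]
gripper_width: 0.0513
```

```bash
python3 e.py 0.4675 -0.1385 0.28 -30.4
```

```text
t 0.93 p [0.4742 0.3438 0.2896] psi 28.37 tilt [ 0.36 -0.55]
shift(tool, share) [-4.213 -2.349  0.091] turn share [-1.500e-02 -1.000e-03  1.306e+00] q [-0.69  0.6  -0.01  1.65 -0.    0.91 -0.21] F [ 0.7 -0.2 -0.1] w 0.0513
```

Request:
drive_tool(
  series=[
    {"fingers": 0.6,"dx": -0.4,"dy": -0.06,"dz": 0,"wx": 0,"wy": 0,"wz": 0.105},
    {"fingers": 0.6,"dx": -0.4,"dy": -0.06,"dz": 0,"wx": 0,"wy": 0,"wz": 0.105},
    {"fingers": 0.6,"dx": -0.4,"dy": -0.06,"dz": 0,"wx": 0,"wy": 0,"wz": 0.105},
    {"fingers": 0.6,"dx": -0.4,"dy": -0.06,"dz": 0,"wx": 0,"wy": 0,"wz": 0.105},
    {"fingers": 0.6,"dx": -0.4,"dy": -0.06,"dz": 0,"wx": 0,"wy": 0,"wz": 0.105},
  ],
)

```text
time_s: 1.35
eef_pos: [0.5114, 0.1403, 0.2874]
orientation: [-2.15, -2.281, 0.011]
contact_force: [0.8, -0.0, 0.1]
gripper_width: 0.0516
```

```bash
python3 e.py 0.4675 -0.1385 0.28 -30.4
```

```text
t 1.35 p [0.5114 0.1403 0.2874] psi 3.39 tilt [ 0.04 -0.58]
shift(tool, share) [-2.757 -0.602  0.078] turn share [-0.013  0.003  0.751] q [-0.42  0.53  0.1   1.81 -0.07  0.81 -0.22] F [ 0.8 -0.   0.1] w 0.0516
```

Request:
drive_tool(
  series=[
    {"fingers": 0.6,"dx": -0.4,"dy": -0.08,"dz": 0.01,"wx": 0,"wy": 0,"wz": 0.11},
    {"fingers": 0.6,"dx": -0.4,"dy": -0.05,"dz": 0.01,"wx": 0,"wy": 0,"wz": 0.11},
    {"fingers": 0.6,"dx": -0.4,"dy": -0.02,"dz": 0.01,"wx": 0,"wy": 0,"wz": 0.11},
    {"fingers": 0.6,"dx": -0.4,"dy": 0.02,"dz": 0.01,"wx": 0,"wy": 0,"wz": 0.11},
    {"fingers": 0.6,"dx": -0.35,"dy": 0.04,"dz": 0.01,"wx": 0,"wy": 0,"wz": 0.11},
  ],
)

```text
time_s: 1.77
eef_pos: [0.4777, -0.0613, 0.2819]
orientation: [-2.612, -1.737, 0.014]
contact_force: [0.5, 0.1, 0.3]
gripper_width: 0.0512
```

```bash
python3 e.py 0.4675 -0.1385 0.2 -30.4
```

```text
t 1.77 p [ 0.4777 -0.0613  0.2819] psi -22.75 tilt [-0.27 -0.5 ]
shift(tool, share) [-0.747  0.212  0.821] turn share [-0.011  0.007  0.17 ] q [-0.12  0.48  0.22  1.96 -0.15  0.73 -0.2 ] F [0.5 0.1 0.3] w 0.0512
```

Request:
drive_tool(
  series=[
    {"fingers": 0.6,"dx": -0.3,"dy": 0.06,"dz": 0.1,"wx": -0.003,"wy": 0.002,"wz": 0.06},
    {"fingers": 0.6,"dx": -0.25,"dy": 0.05,"dz": 0.15,"wx": -0.003,"wy": 0.002,"wz": 0.06},
    {"fingers": 0.6,"dx": -0.15,"dy": 0.04,"dz": 0.2,"wx": -0.003,"wy": 0.002,"wz": 0.04},
    {"fingers": 0.6,"dx": -0.03,"dy": 0.02,"dz": 0.15,"wx": 0,"wy": 0,"wz": 0.01},
    {"fingers": 0.6,"dx": 0,"dy": 0,"dz": 0,"wx": 0,"wy": 0,"wz": 0},
  ],
)

```text
time_s: 2.18
eef_pos: [0.457, -0.1493, 0.2209]
orientation: [2.743, 1.52, -0.005]
contact_force: [-0.6, 0.5, 0.4]
gripper_width: 0.0513
```

```bash
python3 e.py 0.4675 -0.1385 0.2 -30.4
```

```text
t 2.18 p [ 0.457  -0.1493  0.2209] psi -32.0 tilt [-0.31  0.21]
shift(tool, share) [0.148 0.031 0.209] turn share [ 0.004  0.007 -0.036] q [ 0.08  0.57  0.22  2.04 -0.22  0.55 -0.11] F [-0.6  0.5  0.4] w 0.0513
```

Request:
drive_tool(
  series=[
    {"fingers": 0.6,"dx": 0,"dy": 0,"dz": 0,"wx": 0,"wy": 0,"wz": 0},
    {"fingers": 0.6,"dx": 0.1,"dy": 0.02,"dz": 0.1,"wx": 0.003,"wy": 0.005,"wz": -0.03},
    {"fingers": 0.6,"dx": 0.04,"dy": 0.01,"dz": 0.08,"wx": 0,"wy": 0,"wz": 0},
    {"fingers": 0.6,"dx": 0,"dy": 0,"dz": 0,"wx": 0,"wy": 0,"wz": 0},
    {"fingers": 0.6,"dx": 0,"dy": 0,"dz": 0,"wx": 0,"wy": 0,"wz": 0},
  ],
)

```text
time_s: 2.6
eef_pos: [0.4697, -0.1349, 0.2023]
orientation: [2.723, 1.566, 0.003]
contact_force: [-0.9, 0.4, -0.1]
gripper_width: 0.0513
```

```bash
python3 e.py 0.4675 -0.1385 0.2 -30.4
```

```text
t 2.6 p [ 0.4697 -0.1349  0.2023] psi -30.17 tilt [0.08 0.08]
shift(tool, share) [-0.042 -0.001  0.023] turn share [ 0.002 -0.002  0.005] q [ 0.07  0.61  0.19  2.04 -0.23  0.51 -0.1 ] F [-0.9  0.4 -0.1] w 0.0513
```

Request:
drive_tool(
  series=[
    {"fingers": 0.6,"dx": -0.04,"dy": 0,"dz": 0.12,"wx": 0,"wy": 0,"wz": 0},
    {"fingers": 0.6,"dx": 0,"dy": 0,"dz": 0.12,"wx": 0,"wy": 0,"wz": 0},
    {"fingers": 0.6,"dx": 0,"dy": 0,"dz": 0.12,"wx": 0,"wy": 0,"wz": 0},
    {"fingers": 0.6,"dx": 0,"dy": 0,"dz": 0,"wx": 0,"wy": 0,"wz": 0},
    {"fingers": 0.6,"dx": 0,"dy": 0,"dz": 0,"wx": 0,"wy": 0,"wz": 0},
  ],
)

```text
time_s: 3.02
eef_pos: [0.4711, -0.1348, 0.167]
orientation: [2.714, 1.576, 0.011]
contact_force: [0.8, -0.2, -0.4]
gripper_width: 0.0514
```

```bash
python3 e.py 0.4675 -0.1385 0.115 -30.4
python3 - <<'E'
from rig import *
import cv2,numpy as np
a=capture("scene")["image"][190:370,170:370,::-1];b=capture("top")["image"][160:310,300:500,::-1]
cv2.imwrite("pics/a1.png",np.hstack([cv2.resize(a,(400,360)),cv2.resize(b,(400,360))]))
E
```

```text
t 3.02 p [ 0.4711 -0.1348  0.167 ] psi -29.71 tilt [0.26 0.33]
shift(tool, share) [-0.052 -0.016  0.52 ] turn share [ 0.007 -0.006  0.015] q [ 0.09  0.67  0.15  2.07 -0.25  0.41 -0.08] F [ 0.8 -0.2 -0.4] w 0.0514
```

View pics/a1.png

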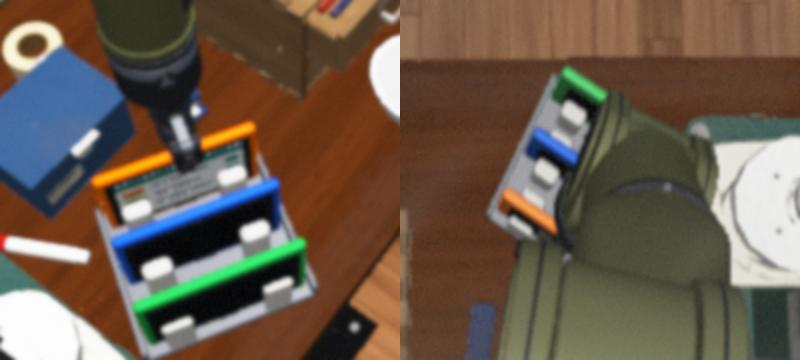

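Request:
drive_tool(
  series=[
    {"fingers": 0.6,"dx": -0.05,"dy": -0.015,"dz": 0.12,"wx": 0.007,"wy": -0.006,"wz": 0.015},
    {"fingers": 0.6,"dx": -0.01,"dy": 0,"dz": 0.12,"wx": 0.002,"wy": -0.002,"wz": 0.003},
    {"fingers": 0.6,"dx": -0.01,"dy": 0,"dz": 0.1,"wx": 0.002,"wy": -0.002,"wz": 0.003},
    {"fingers": 0.6,"dx": 0,"dy": 0,"dz": 0,"wx": 0,"wy": 0,"wz": 0},
    {"fingers": 0.6,"dx": 0,"dy": 0,"dz": 0,"wx": 0,"wy": 0,"wz": 0},
  ],
)

```text
time_s: 3.53
eef_pos: [0.4675, -0.1415, 0.1327]
orientation: [2.729, 1.551, -0.003]
contact_force: [-0.4, -0.1, 0.5]
gripper_width: 0.0513
```

```bash
python3 e.py 0.4675 -0.1385 0.115 -30.4
```

```text
t 3.53 p [ 0.4675 -0.1415  0.1327] psi -30.79 tilt [-0.17  0.11]
shift(tool, share) [ 0.027 -0.016  0.177] turn share [ 0.002  0.004 -0.009] q [ 0.12  0.74  0.13  2.09 -0.26  0.33 -0.07] F [-0.4 -0.1  0.5] w 0.0513
```

Request:
drive_tool(
  series=[
    {"fingers": 0.6,"dx": 0.02,"dy": -0.015,"dz": 0.1,"wx": 0.002,"wy": 0.004,"wz": -0.008},
    {"fingers": 0.6,"dx": 0,"dy": 0,"dz": 0.08,"wx": 0,"wy": 0,"wz": 0},
    {"fingers": 0.6,"dx": 0,"dy": 0,"dz": 0,"wx": 0,"wy": 0,"wz": 0},
    {"fingers": 0.6,"dx": 0,"dy": 0,"dz": 0,"wx": 0,"wy": 0,"wz": 0},
    {"fingers": 0.6,"dx": 0,"dy": 0,"dz": 0,"wx": 0,"wy": 0,"wz": 0},
  ],
)

```text
time_s: 3.95
eef_pos: [0.4677, -0.1398, 0.1146]
orientation: [2.726, 1.558, 0.001]
contact_force: [-0.4, -0.9, -0.5]
gripper_width: 0.0511
```

```bash
python3 e.py 0.4675 -0.1385 0.115 -30.4
```

```text
t 3.95 p [ 0.4677 -0.1398  0.1146] psi -30.5 tilt [0.   0.09]
shift(tool, share) [ 0.011 -0.008 -0.004] turn share [ 0.002 -0.    -0.002] q [ 0.13  0.77  0.11  2.1  -0.27  0.28 -0.06] F [-0.4 -0.9 -0.5] w 0.0511
```

Request:
drive_tool(
  series=[
    {"fingers": 0,"dx": 0,"dy": -0.008,"dz": 0,"wx": 0,"wy": 0,"wz": 0},
    {"fingers": 0,"dx": 0,"dy": 0,"dz": 0,"wx": 0,"wy": 0,"wz": 0},
    {"fingers": 0,"dx": 0,"dy": 0,"dz": 0,"wx": 0,"wy": 0,"wz": 0},
    {"fingers": 0,"dx": 0,"dy": 0,"dz": 0,"wx": 0,"wy": 0,"wz": 0},
    {"fingers": 0,"dx": 0,"dy": 0,"dz": 0,"wx": 0,"wy": 0,"wz": 0},
  ],
  squeeze=70,
)

```text
time_s: 4.37
eef_pos: [0.4667, -0.1393, 0.1158]
orientation: [2.726, 1.558, 0.002]
contact_force: [-0.9, -0.2, -2.7]
gripper_width: 0.0109
```

```bash
python3 e.py 0.4675 -0.1385 0.115 -30.4
```

```text
t 4.37 p [ 0.4667 -0.1393  0.1158] psi -30.5 tilt [0.01 0.11]
shift(tool, share) [0.011 0.002 0.008] turn share [ 0.002 -0.    -0.002] q [ 0.13  0.77  0.11  2.1  -0.27  0.28 -0.07] F [-0.9 -0.2 -2.7] w 0.0109
```

Request:
drive_tool(
  series=[
    {"fingers": 0,"dx": 0,"dy": 0,"dz": -0.1,"wx": 0,"wy": 0,"wz": 0},
    {"fingers": 0,"dx": 0,"dy": 0,"dz": -0.1,"wx": 0,"wy": 0,"wz": 0},
    {"fingers": 0,"dx": 0,"dy": 0,"dz": -0.1,"wx": 0,"wy": 0,"wz": 0},
    {"fingers": 0,"dx": 0,"dy": 0,"dz": 0,"wx": 0,"wy": 0,"wz": 0},
    {"fingers": 0,"dx": 0,"dy": 0,"dz": 0,"wx": 0,"wy": 0,"wz": 0},
  ],
)

```text
time_s: 4.78
eef_pos: [0.4661, -0.1392, 0.1479]
orientation: [2.727, 1.558, -0.0]
contact_force: [0.6, -1.1, -3.3]
gripper_width: 0.011
```

```bash
python3 e.py 0.4667 -0.1393 0.272 -30.5
```

```text
t 4.78 p [ 0.4661 -0.1392  0.1479] psi -30.5 tilt [-0.02  0.03]
shift(tool, share) [ 1.000e-03  6.000e-03 -1.241e+00] turn share [ 0.001  0.    -0.   ] q [ 0.11  0.71  0.14  2.09 -0.26  0.37 -0.08] F [ 0.6 -1.1 -3.3] w 0.011
```

Request:
drive_tool(
  series=[
    {"fingers": 0,"dx": 0,"dy": 0,"dz": -0.1,"wx": 0,"wy": 0,"wz": 0},
    {"fingers": 0,"dx": 0,"dy": 0,"dz": -0.1,"wx": 0,"wy": 0,"wz": 0},
    {"fingers": 0,"dx": 0,"dy": 0,"dz": -0.1,"wx": 0,"wy": 0,"wz": 0},
    {"fingers": 0,"dx": 0,"dy": 0,"dz": -0.1,"wx": 0,"wy": 0,"wz": 0},
    {"fingers": 0,"dx": 0,"dy": 0,"dz": 0,"wx": 0,"wy": 0,"wz": 0},
  ],
)

```text
time_s: 5.2
eef_pos: [0.4649, -0.1388, 0.1879]
orientation: [-2.726, -1.558, 0.004]
contact_force: [0.6, 0.8, -2.5]
gripper_width: 0.0109
```

```bash
python3 e.py 0.4667 -0.1393 0.272 -30.5;  python3 - <<'E'
from rig import *
import cv2,numpy as np
a=capture("scene")["image"][190:370,170:370,::-1];b=capture("top")["image"][160:310,300:500,::-1]
cv2.imwrite("pics/a2.png",np.hstack([cv2.resize(a,(400,360)),cv2.resize(b,(400,360))]))
E
```

```text
t 5.2 p [ 0.4649 -0.1388  0.1879] psi -30.49 tilt [-0.08 -0.16]
shift(tool, share) [ 0.003  0.016 -0.841] turn share [-0.004  0.002  0.   ] q [ 0.08  0.63  0.18  2.06 -0.24  0.47 -0.09] F [ 0.6  0.8 -2.5] w 0.0109
```

View pics/a2.png

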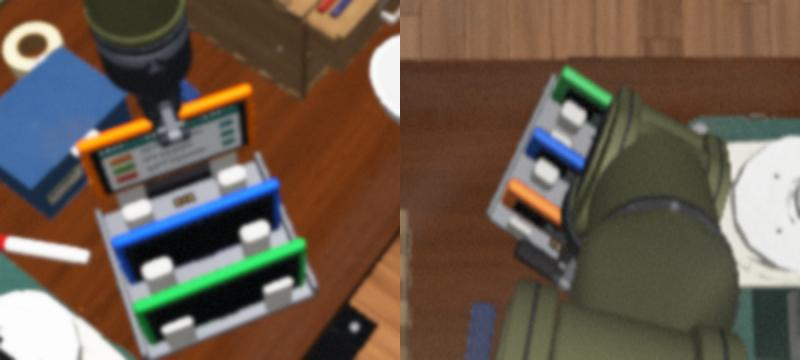

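The picture shows the orange tablet rising level. Its top edge runs from (80,145) to (250,90) with the gripper in the middle, and the blue and green tablets still stand in their slots. I keep lifting and will turn it once it is clear.

Request:
drive_tool(
  series=[
    {"fingers": 0,"dx": 0,"dy": 0.015,"dz": -0.15,"wx": -0.004,"wy": 0.002,"wz": 0},
    {"fingers": 0,"dx": 0,"dy": 0.005,"dz": -0.18,"wx": 0,"wy": 0,"wz": 0},
    {"fingers": 0,"dx": 0,"dy": 0.005,"dz": -0.18,"wx": 0,"wy": 0,"wz": 0},
    {"fingers": 0,"dx": 0,"dy": 0,"dz": -0.18,"wx": 0,"wy": 0,"wz": 0},
    {"fingers": 0,"dx": 0,"dy": 0,"dz": -0.1,"wx": 0,"wy": 0,"wz": 0},
  ],
)

```text
time_s: 5.72
eef_pos: [0.4624, -0.1383, 0.2615]
orientation: [-2.716, -1.554, 0.02]
contact_force: [-0.4, 0.3, -3.9]
gripper_width: 0.0113
```

```bash
python3 e.py 0.4667 -0.1393 0.272 0
```

```text
t 5.72 p [ 0.4624 -0.1383  0.2615] psi -30.47 tilt [-0.3  -0.99]
shift(tool, share) [ 0.013  0.04  -0.106] turn share [-0.023  0.001 -0.677] q [ 0.04  0.52  0.25  1.98 -0.19  0.69 -0.13] F [-0.4  0.3 -3.9] w 0.0113
```

Request:
drive_tool(
  series=[
    {"fingers": 0,"dx": 0,"dy": 0.01,"dz": -0.03,"wx": -0.01,"wy": 0,"wz": -0.04},
    {"fingers": 0,"dx": 0,"dy": 0.01,"dz": 0,"wx": -0.005,"wy": 0,"wz": -0.07},
    {"fingers": 0,"dx": 0,"dy": 0.01,"dz": 0,"wx": 0,"wy": 0,"wz": -0.08},
    {"fingers": 0,"dx": 0,"dy": 0,"dz": 0,"wx": 0,"wy": 0,"wz": -0.08},
    {"fingers": 0,"dx": 0,"dy": 0,"dz": 0,"wx": 0,"wy": 0,"wz": -0.08},
  ],
)

```text
time_s: 6.13
eef_pos: [0.4642, -0.1391, 0.2618]
orientation: [-2.466, -1.939, 0.012]
contact_force: [-0.5, -0.6, -3.2]
gripper_width: 0.0112
```

```bash
python3 e.py 0.4667 -0.1393 0.272 0
```

```text
t 6.13 p [ 0.4642 -0.1391  0.2618] psi -13.64 tilt [-0.22 -0.46]
shift(tool, share) [ 0.004  0.024 -0.102] turn share [-0.011  0.004 -0.303] q [ 0.09  0.51  0.16  1.98 -0.12  0.67  0.08] F [-0.5 -0.6 -3.2] w 0.0112
```

Request:
drive_tool(
  series=[
    {"fingers": 0,"dx": 0,"dy": 0.01,"dz": -0.05,"wx": -0.005,"wy": 0.002,"wz": -0.08},
    {"fingers": 0,"dx": 0,"dy": 0.01,"dz": -0.05,"wx": -0.005,"wy": 0.002,"wz": -0.08},
    {"fingers": 0,"dx": 0,"dy": 0,"dz": 0,"wx": 0,"wy": 0,"wz": -0.06},
    {"fingers": 0,"dx": 0,"dy": 0,"dz": 0,"wx": 0,"wy": 0,"wz": -0.03},
    {"fingers": 0,"dx": 0,"dy": 0,"dz": 0,"wx": 0,"wy": 0,"wz": 0},
  ],
)

```text
time_s: 6.55
eef_pos: [0.4629, -0.1384, 0.2659]
orientation: [-2.239, -2.19, 0.008]
contact_force: [-0.2, 0.3, -3.9]
gripper_width: 0.011
```

```bash
python3 e.py 0.4667 -0.1393 0.272 0
```

```text
t 6.55 p [ 0.4629 -0.1384  0.2659] psi -1.27 tilt [ 0.17 -0.57]
shift(tool, share) [-0.008  0.038 -0.061] turn share [-0.013 -0.004 -0.028] q [ 0.14  0.5   0.09  1.97 -0.07  0.69  0.25] F [-0.2  0.3 -3.9] w 0.011
```

Request:
drive_tool(
  series=[
    {"fingers": 0,"dx": 0,"dy": 0,"dz": -0.03,"wx": -0.012,"wy": -0.004,"wz": -0.025},
    {"fingers": 0,"dx": 0,"dy": 0,"dz": 0,"wx": 0,"wy": 0,"wz": 0},
    {"fingers": 0,"dx": 0,"dy": 0,"dz": 0,"wx": 0,"wy": 0,"wz": 0},
    {"fingers": 0,"dx": 0,"dy": 0,"dz": 0,"wx": 0,"wy": 0,"wz": 0},
    {"fingers": 0,"dx": 0,"dy": 0,"dz": 0,"wx": 0,"wy": 0,"wz": 0},
  ],
)

```text
time_s: 6.97
eef_pos: [0.4617, -0.138, 0.2673]
orientation: [-2.222, -2.218, 0.003]
contact_force: [0.2, 1.3, -2.7]
gripper_width: 0.0112
```

```bash
python3 e.py 0.4667 -0.1393 0.272 0;  python3 - <<'E'
from rig import *
from h import *
c=capture("scene");np.savez("scene3.npz",**c);c2=capture("top");np.savez("top3.npz",**c2)
a=c["image"][130:370,140:380,::-1];b=c2["image"][160:310,300:500,::-1]
cv2.imwrite("pics/a3.png",np.hstack([cv2.resize(a,(400,400)),cv2.resize(b,(400,400))]))
for n,c in(("scene",c),("top",c2)):
  hsv=cv2.cvtColor(c["image"],cv2.COLOR_RGB2HSV)
  roi=np.zeros((480,640),np.uint8)
  if n=="scene": roi[150:380,200:360]=255
  else: roi[170:300,330:460]=255
  for nm,lo,hi in(("o",8,20),("b",106,122),("g",50,80)):
    P,u,v=pts(c,(cv2.inRange(hsv,(lo,100,60),(hi,255,255))&roi)>0)
    if nm=="o": T=P[(P[:,2]>.14)&(P[:,2]<.30)&(np.abs(P[:,0]-.465)<.05)]; print(n,"orange all z",np.round(np.percentile(T[:,2],[1,50,99]),3)); T=T[T[:,2]>.262]
    else: T=P[(P[:,2]>.116)&(P[:,2]<.132)]
    if len(T)<30: print(n,nm,len(T));continue
    r=cv2.minAreaRect(T[:,:2].astype(np.float32)*1000)
    w,V=np.linalg.eigh(np.cov(T[:,:2].T));d=V[:,1]
    sl=np.polyfit(T[:,:2]@d,T[:,2],1)[0]
    print(n,nm,len(T),np.round(r[0],1),np.round(r[1],1),"dir",round(np.degrees(np.arctan2(d[1],d[0])),1),"z",np.round(np.median(T[:,2]),3),"slope",round(sl,3))
E
```

```text
t 6.97 p [ 0.4617 -0.138   0.2673] psi -0.11 tilt [ 0.02 -0.18]
shift(tool, share) [-0.013  0.05  -0.047] turn share [-0.004 -0.    -0.002] q [ 0.14  0.49  0.08  1.98 -0.06  0.68  0.26] F [ 0.2  1.3 -2.7] w 0.0112
scene orange all z [0.143 0.169 0.278]
scene o 448 [ 444.8 -138.8] [ 55.5 169.1] dir 90.1 z 0.274 slope 0.003
scene b 599 [ 523.3 -173.6] [168.5  13.7] dir 59.6 z 0.124 slope 0.001
scene g 629 [ 582.7 -207.5] [168.8  13.2] dir 59.7 z 0.124 slope -0.0
top orange all z [0.172 0.274 0.279]
top o 246 [463.3 -87.6] [70.6 11.9] dir 89.1 z 0.275 slope 0.004
top b 159 [ 552.6 -130.2] [67.2 12.7] dir 59.2 z 0.124 slope -0.009
top g 157 [ 612.1 -163.2] [64.7 13.6] dir 59.8 z 0.124 slope 0.002
```

View pics/a3.png

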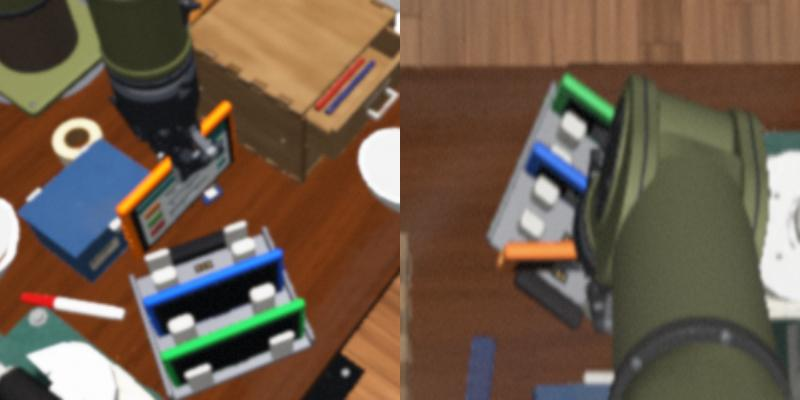

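Request:
drive_tool(
  series=[
    {"fingers": 0,"dx": 0,"dy": 0,"dz": -0.03,"wx": 0,"wy": 0,"wz": 0},
    {"fingers": 0,"dx": 0,"dy": 0,"dz": 0,"wx": 0,"wy": 0,"wz": 0},
    {"fingers": 0,"dx": 0,"dy": 0,"dz": 0,"wx": 0,"wy": 0,"wz": 0},
    {"fingers": 0,"dx": 0,"dy": 0,"dz": 0,"wx": 0,"wy": 0,"wz": 0},
    {"fingers": 0,"dx": 0,"dy": 0,"dz": 0,"wx": 0,"wy": 0,"wz": 0},
  ],
)

```text
time_s: 7.48
eef_pos: [0.4621, -0.138, 0.2709]
orientation: [-2.222, -2.218, 0.002]
contact_force: [-0.9, -1.5, -2.1]
gripper_width: 0.0113
```

Request:
drive_tool(
  series=[
    {"fingers": 0,"dx": 0,"dy": 0,"dz": 0,"wx": 0,"wy": 0,"wz": 0},
    {"fingers": 0,"dx": 0,"dy": 0,"dz": 0,"wx": 0,"wy": 0,"wz": 0},
    {"fingers": 0,"dx": 0,"dy": 0,"dz": 0,"wx": 0,"wy": 0,"wz": 0},
    {"fingers": 0,"dx": 0,"dy": 0,"dz": 0,"wx": 0,"wy": 0,"wz": 0},
    {"fingers": 0,"dx": 0,"dy": 0,"dz": 0,"wx": 0,"wy": 0,"wz": 0},
  ],
)

```text
time_s: 7.9
eef_pos: [0.462, -0.138, 0.2708]
orientation: [-2.222, -2.218, 0.003]
contact_force: [0.4, 0.8, -2.0]
gripper_width: 0.0112
```

```bash
python3 e.py 0.4667 -0.1393 0.272 0;  python3 - <<'E'
from rig import *
from h import *
c=capture("scene")
P,u,v=pts(c,c["range_z"]>0)
k=(np.abs(P[:,0]-.469)<.02)&(np.abs(P[:,1]+.138)<.095)&(P[:,2]>.14)&(P[:,2]<.258)
k&=(np.abs(P[:,1]+.138)>.02)
T=P[k]; T=T[T[:,2]<.255]
for _ in range(3):
    m=T.mean(0);n=np.linalg.svd(T-m,full_matrices=False)[2][2];n*=np.sign(n[0]);d=(T-m)@n;T=T[np.abs(d)<max(.003,2*d.std())]
print(len(T),np.round(m,3),"normal",np.round(n,3),"z range",np.round(np.percentile(T[:,2],[1,99]),3))
s=sense();print("qd",np.round(s["qd"],4),"F",np.round(s["contact_force"],2),"t",s["time_s"])
cv2.imwrite("pics/a4.png",cv2.resize(c["image"][130:370,140:380,::-1],(500,500)))
E
```

```text
t 7.9 p [ 0.462  -0.138   0.2708] psi -0.11 tilt [ 0.01 -0.14]
shift(tool, share) [-0.013  0.047 -0.012] turn share [-0.003 -0.    -0.002] q [ 0.14  0.49  0.08  1.97 -0.06  0.69  0.26] F [ 0.4  0.8 -2. ] w 0.0112
1108 [ 0.466 -0.149  0.214] normal [ 1.    -0.003 -0.014] z range [0.175 0.254]
qd [-0.0002  0.0027  0.0005  0.0003  0.001   0.0004 -0.0008] F [ 0.69 -0.21 -3.58] t 7.95
```

View pics/a4.png

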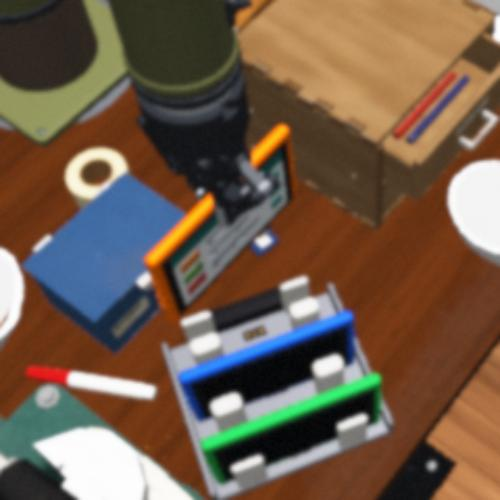

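The screen's normal is (1.000, -0.003, -0.014), so the tablet is upright and square to the far edge. Its lower edge is about 0.168 m up, which is about 98 mm above the fins. The arm is still and nothing else has moved, so I hand the job in.

```bash
python3 -c "
from rig import *
print(job_done())"
```

```text
the job is handed in; nothing more can be done
None
```

I gripped the orange tablet at the middle of its top edge and drew it straight up out of its slot. I then turned it about 30° so the screen faces the far edge, and handed the job in while still holding it. This took about 8 s of the 35 s allowed; `job_done()` gives no verdict.

The last checks agreed with each other, and none failed:
- **Orientation:** the plane fitted to the screen has normal (1.000, -0.003, -0.014). That is square to the far edge and upright to within about 0.015 rad, with the top edge level to about 0.004 rad.
- **Height:** the lower edge is about 98 mm above the fin tops. This is worked out from the top edge, which the cameras measured just before a last 3.5 mm lift.
- **Stillness:** joint speeds were below 0.003 rad/s. The force reading fits the tablet's weight alone.
- **Grip:** the finger opening reads 11.2 mm on the 12 mm case, steady through the lift and turn, with the squeeze set to 70 N.
- **Other tablets:** the scene camera put blue and green within about 0.5 mm of where they started, with their top edges still at 0.124 m.
- **Rest of the table:** the marker showed no shift in the pictures. I did not measure the sealed tray or the steel pot again at the end, and the arm showed no sign of contact with anything else.

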